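Zero, load and key in a gauge reading

TASK

At the measuring stand, press the round zero key while the gauge's spring seat is still empty, then lay the aluminium block (do not drop it) into the seat's nest, let go, and push it down from on top until the seat reaches its stop, to feel that it lies flat. Then press the bar-shaped measure key and after it the square store key, each fully in, one at a time and let back up, and leave the block lying flat in the nest. Do not press the cross-shaped key, do not press zero again once the block is on, press measure and store only with the block in the nest, and do not knock the white measuring head or push the other things about.

Things in the scene. Friction and masses are not known exactly. Their poses are not given: they have to be found in the camera images.
- console: fixed console, 250 mm wide; origin on the table under the middle of its row of four black keys; x from its front edge (robot side) to its back, y along the row, z up. Its key face slopes 35 degrees from level, rising towards +x. Keys at y = -84, -28, 28, 84 mm in an order that changes; the head overhangs close behind them, so the tool has to lean back, along the face's normal, to press them
- head: white instrument head fixed over the back of the console, box 150 (x) x 220 (y) x 100 mm (z), origin at the centre of its underside, 138 mm above the table; axes as the console. Its front face is 12 mm further along the console's +x than the console's origin. A thin stylus rod reaches 135 mm out from its +y end
- key_round_top (a point): round key, 30 mm across: the zero key; this point is the centre of its top face, which stands 12 mm proud of the sloping face. Axes as the console (not tilted): the key is pushed along (sin 35, 0, -cos 35) = (0.574, 0, -0.819) of these axes
- key_round (a joint): how far that key is pushed in, m: 0 up, 0.006 fully in; it springs back; 1 N starts it, about 5 N holds it fully in
- key_bar_top (a point): narrow bar key, 40 mm long (across the console) and 14 mm wide: the measure key; this point is the centre of its top face, which stands 12 mm proud of the sloping face. Axes as the console (not tilted): the key is pushed along (sin 35, 0, -cos 35) = (0.574, 0, -0.819) of these axes
- key_bar (a joint): how far that key is pushed in, m: 0 up, 0.006 fully in; it springs back; 1 N starts it, about 5 N holds it fully in
- key_square_top (a point): square key, 27 x 27 mm: the store key; this point is the centre of its top face, which stands 12 mm proud of the sloping face. Axes as the console (not tilted): the key is pushed along (sin 35, 0, -cos 35) = (0.574, 0, -0.819) of these axes
- key_square (a joint): how far that key is pushed in, m: 0 up, 0.006 fully in; it springs back; 1 N starts it, about 5 N holds it fully in
- key_cross_top (a point): plus-shaped key, 30 x 30 mm with 10 mm arms: the clear key, to be left alone; this point is the centre of its top face, which stands 12 mm proud of the sloping face. Axes as the console (not tilted): the key is pushed along (sin 35, 0, -cos 35) = (0.574, 0, -0.819) of these axes
- key_cross (a joint): how far that key is pushed in, m: 0 up, 0.006 fully in; it springs back; 1 N starts it, about 5 N holds it fully in
- gauge: fixed grey gauge base 130 (x) x 80 (y) x 20 mm with the spring seat on it; origin at the centre of its underside on the table
- seat_top (a point): centre of the upper face of the steel spring seat, 40 mm above the table when up; x along the seat's long side. Its nest, 100 (x) x 41 mm (y), has a 6 mm high rim, open along the middle 70 mm of the long sides for fingers. The seat plate is 112 x 54 x 10 mm and sinks straight down; the block goes in with its long side along x, either way round
- seat (a joint): how far the seat is pushed down, m: 0 up, 0.006 at its stop; it springs back; with the block on it, it stays up, and about 5 to 6 N more takes it to its stop
- block_center (a point): centre (half-way up) of the loose plain aluminium block, 90 (x) x 32 (y) x 20 mm (z), about 0.16 kg; it starts lying on the wooden rest with its underside 18 mm above the table
- block: the same block; origin at the centre of its underside
- rest: fixed wooden rest 130 x 75 x 18 mm on which the block starts; origin at the centre of its underside
- mouse: bystander, not to be disturbed: black computer mouse 100 x 60 x 33 mm
- ring_gauge: bystander, not to be disturbed: steel ring 64 mm across, 20 mm high
- vblock: bystander, not to be disturbed: dark steel V-block 60 x 45 x 40 mm
- driver: bystander, not to be disturbed: screwdriver lying flat, 160 mm long
- plug_gauge: bystander, not to be disturbed: steel plug gauge standing upright, 28 mm across, 70 mm high
- pot: bystander, not to be disturbed: grey plastic cup 72 mm across, 90 mm high
There are look-alikes about, which are no part of the job. Leave any red look-alike of the block alone.

How it is judged:
By the outcome, as a careful person would: the job done as asked, in the order asked, and still so for the second after the job is handed in, with the robot touching nothing.
It also fails if it takes over 67 s, if anything falls off the work surface, if the arm or the gripper's body presses on something with over 40 N, if the wrist force passes 120 N, or if a joint passes its speed limit or range.

ROBOT

A 6-joint arm with a two-finger parallel gripper is mounted at the origin on the work surface. World frame = base frame: x ahead of the robot, y to its left, z up, the work surface at z = 0. Lengths are in mm, angles in rad, forces in N, time in s.
With the tool pointing down it reaches from about 250 to 725 mm from the base axis. Payload 4 kg.
Tool frame: the origin (TCP) lies at the centre of the arm's flange, where the gripper is bolted on; the fingertips stand 173 mm ahead of it and the grasp point (between the pads) lies 155 mm ahead of it; z points along the fingers, y is the line along which they close (so a half turn about z gives the same grasp; the last joint's range is limited). The gripper opens to 85 mm and grips with 20 to 120 N. Pads are 22 mm wide; open, the fingers measure 114 mm over their backs; the gripper's body (76 mm by 85 mm) begins 54 mm behind the grasp point. The pads swing forward as they close: fully open they stand 13 mm farther back than shut.
Start: joints at [-1.229, 0.241, 0.005, 1.335, 0, 1.571], TCP at [167.59, -471.077, 404.706] pointing down, gripper open.
Joint ranges: [-2.72, 2.72], [-1.05, 1.87], [-1.09, 1.28], [-1.99, 2.15], [-1.42, 1.44], [-3.14, 3.14]. Speed limits (rad/s): [2.79, 2.79, 3.14, 3.14, 3.14, 3.14].

INTERFACE

Orientations are given as a 3x3 rotation matrix whose columns are the frame's x, y, z axes.
In Python, from bench import readout, viewer, robot, spotter gives the robot as it stands.
- The arm moves only by the shell command python3 -m handwheel 'ROWS' [OPENING] [FORCE]. ROWS is JSON, one flat list of numbers, 6 for each row, row after row: the shift along the tool's x, y, z in cm, then the turn, a rotation vector about the tool's x, y, z in rad. In form: [dx, dy, dz, rx, ry, rz, dx, dy, dz, rx, ry, rz, ...]. A call has 1 to 12 rows; each row is the pose to reach, as a shift and turn from the pose commanded when the call began, along the tool's axes at that moment; what a row does not reach only later rows make up. A row lasts 1/8 s, in which the tool goes at most 62.5 mm and 10.7 degrees, less where a joint would pass 70% of its speed; a pose out of reach is approached as far as the arm can. A call with a gripper value outside its range is refused whole. OPENING is the finger opening in cm, from 0 to 8.54, set as the call begins (- or left out, the last holds). The fingers move at their own pace and stop on an object; FORCE is the grip in N (left out, the last holds). Time passes only in rows, so rows that repeat a pose let the fingers close. It gives the time, the measured TCP pose, the force, the opening and the grip force at its end, in the units of the state.
- readout.get_obs(): the state, without advancing time (a new reading comes with each control period).
- viewer.camera(name): name is "side" or "top"; returns a dict with "pixels" (400x640x3 uint8, red, green, blue), "camera_matrix" (3x3 intrinsics, pixels), "R" (3x3) and "t" (3): a world point X has camera coordinates R X + t. Camera axes: x right, y down, z forward; pixel columns grow to the right and rows downward; lengths in mm; the calibration is good to about 2 mm. A picture is of the moment at which its call begins. There is no depth.
- robot.hand_in(): hands the job in; it is judged then, once.
Trained networks look in a picture, given as the dict that the camera call returned (one of the last four; its "shot" number tells which), for a name from the list of things; names that differ only in an ending like _2 or _b are one class to them, and where a whole thing is asked for, a point or a joint stands for the part that bears it (a point fixed in the world has none). Each returns a list of dicts, best first, with "p" (0 to 1); they miss things now and then, are a little off and sometimes report something else, mostly with a low value. They report only what shows in the picture. A call takes as long as a camera call. They do not tell look-alikes from the thing itself.
- spotter.search_frame(thing, picture): "point" ([x, y, z] in mm, in world coordinates, good to about 4 mm: the middle of the surface that is visible of it).
- spotter.landmark_of(thing, picture): "point" ([x, y, z] in mm, in world coordinates, good to about 4 mm: a listed point, or the origin of a listed thing).
The state is a dict: "time": time; "joint_pos": joint angles; "joint_velocities": joint speeds; "joint_efforts": joint torques, N m; "tcp_pos": TCP position; "ee_rot": TCP orientation; "force": force on the tool from outside, world axes, zero at the start; "moment": the same for the moment, N m; "width": opening from 0.0 (shut) to 1.0 (fully open); "gripper_force": force on a finger pad.
Only numpy, scipy, OpenCV 4.12 (cv2) and the standard library are available. Lean on these libraries where they do the work, as an engineer would, in place of code of your own. Each camera call takes 0.05 s, during which the arm holds its last target. There are 200 camera calls.

## Working session

There is one attempt and no reset: what is moved stays moved. The work goes in short steps, Python scripts to look and compute and a shell command to move; the robot and the scene stay as the last step left them, time stands still between calls to the robot, and variables do not carry over. Pictures are saved under pics/ and viewed, at most 10 in all, crops included, and the job is handed in when it is done.

```bash
ls; mkdir -p pics
cat > h.py <<'E'
import numpy as np, cv2
from bench import readout, viewer, robot, spotter
def snap(n,f=None):
    p=viewer.camera(n)
    if f: cv2.imwrite('pics/'+f,cv2.cvtColor(p['pixels'],cv2.COLOR_RGB2BGR))
    return p
def proj(p,X):
    c=p['camera_matrix']@(np.array(p['R'])@np.array(X)+np.array(p['t'])); return c[:2]/c[2]
def ray(p,uv,z):
    R=np.array(p['R']);t=np.array(p['t']);d=R.T@np.linalg.solve(np.array(p['camera_matrix']),[uv[0],uv[1],1]);o=-R.T@t
    return o+d*(z-o[2])/d[2]
E
python3 - <<'E'
from h import *
np.set_printoptions(precision=1,suppress=True)
for n in ['top','side']:
    p=snap(n,n+'1.png'); R=np.array(p['R']);print(n,'cam at',-R.T@np.array(p['t']))
    for th in ['console','head','key_round_top','key_bar_top','key_square_top','key_cross_top','gauge','seat_top','block_center','rest']:
        print(th,[(round(d['p'],2),np.array(d['point']),proj(p,d['point'])) for d in spotter.landmark_of(th,p)[:4]])
print({k:v for k,v in readout.get_obs().items()})
E
```

```text
pics
top cam at [ 418.9   -6.5 1032.5]
console [(0.84, array([580.3, 222.3,  -2.7]), array([241.3, 208.7]))]
head [(0.68, array([664. , 217.4, 136.4]), array([232.3, 166.4]))]
key_round_top [(0.66, array([575.9, 305.9,  73. ]), array([202.9, 205.9])), (0.17, array([ 440.2, -124.7,    1.6]), array([367.2, 259.4]))]
key_bar_top [(0.68, array([565.4, 131.4,  69.7]), array([270.1, 210. ])), (0.55, array([662.3, 218.1, 137.7]), array([231.8, 166.9])), (0.29, array([ 440.9, -125.9,    2.8]), array([367.7, 259.1]))]
key_square_top [(0.57, array([572.1, 247.6,  72.6]), array([225.2, 207.4])), (0.33, array([577.9, 222.1,  -0.7]), array([241.2, 209.4]))]
key_cross_top [(0.41, array([574.2, 190.1,  68. ]), array([247.7, 206.8]))]
gauge [(0.75, array([ 509.8, -293.7,    0.3]), array([428.7, 233.6]))]
seat_top [(0.77, array([ 508.5, -301.8,   40.5]), array([436.1, 232.8]))]
block_center [(0.71, array([ 429. , -129. ,   25.5]), array([370. , 263.5])), (0.57, array([ 318.2, -244.3,    5.4]), array([413.9, 306.2]))]
rest [(0.84, array([ 440.4, -127.6,   -1.2]), array([368.2, 259.3]))]
side cam at [1
[... 820 characters left out ...]
428.3, -132.5,   25.8]), array([391.4, 216.2])), (0.42, array([442. , 277.7,  -0. ]), array([288.1, 342.2])), (0.26, array([ 434.2, -131.7,   18.4]), array([388.7, 218.1]))]
rest [(0.86, array([ 443.6, -132.2,   -3.2]), array([384.4, 223.9]))]
{'time': 1.1, 'joint_pos': array([-1.2,  0.2,  0. ,  1.3, -0. ,  1.6]), 'joint_velocities': array([-0.,  0., -0., -0., -0., -0.]), 'joint_efforts': array([ -0. , -37.2,  25.3,   0. ,  -0. ,   0. ]), 'tcp_pos': array([ 167.6, -471.1,  404.7]), 'ee_rot': array([[ 0.9,  0.3, -0. ],
       [ 0.3, -0.9,  0. ],
       [-0. , -0. , -1. ]]), 'force': array([ 0.7,  0.4, -0.3]), 'moment': array([-0., -0.,  0.]), 'gripper_force': 0.0, 'width': 0.9955688886897055}
```

View pictures.

View pics/top1.png

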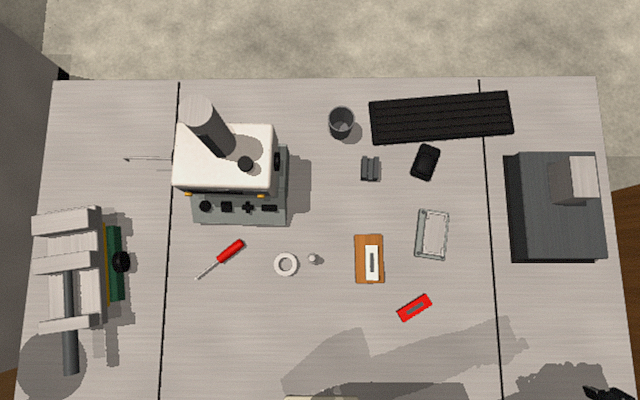

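View pics/side1.png

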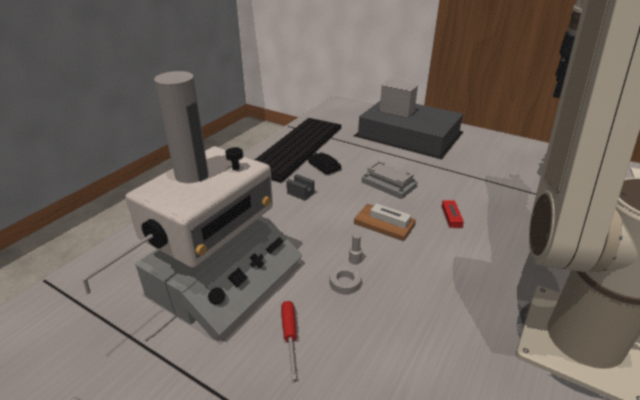

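Run:
```python
import cv2,numpy as np
t=cv2.imread('pics/top1.png');s=cv2.imread('pics/side1.png')
r=lambda i,x0,x1,y0,y1:cv2.resize(i[y0:y1,x0:x1],(400,300),interpolation=cv2.INTER_CUBIC)
cv2.imwrite('pics/crop1.png',np.vstack([np.hstack([r(t,175,303,165,261),r(t,330,462,210,309)]),np.hstack([r(s,190,318,225,321),r(s,340,472,140,239)])]))
```

```text
(no output)
```

View pics/crop1.png

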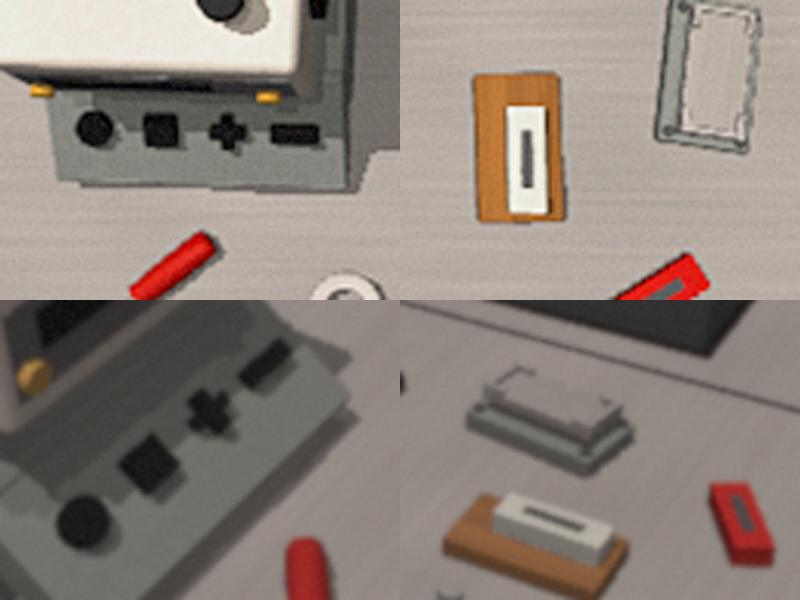

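Top view: the keys from left to right are round (205,206), square (226,207), cross (248,208) and bar (269,208). There are two block candidates: the white-grey one on the wooden rest (372,262), and a red one on the table (414,307). The aluminium one on the rest fits, and the crop confirms it. The empty seat is at (432,233).

```bash
cat > meas.py <<'E'
from h import *
np.set_printoptions(precision=1,suppress=True)
def blobs(p,mask,box,amin=20):
    x0,x1,y0,y1=box; m=np.zeros_like(mask,np.uint8); m[y0:y1,x0:x1]=mask[y0:y1,x0:x1]
    n,l,s,c=cv2.connectedComponentsWithStats(m); out=[]
    for i in range(1,n):
        if s[i,4]>=amin:
            pts=np.argwhere(l==i)[:,::-1].astype(np.float32); out.append((s[i,4],c[i],pts))
    return out
def tri(ps,uvs):
    A=[];b=[]
    for p,uv in zip(ps,uvs):
        P=np.array(p['camera_matrix'])@np.c_[p['R'],p['t']]
        for k in (0,1): r=uv[k]*P[2]-P[k]; A.append(r[:3]); b.append(-r[3])
    return np.linalg.lstsq(np.array(A),np.array(b),rcond=None)[0]
def rect(p,pts,z):
    w=np.array([ray(p,q,z)[:2] for q in pts],np.float32); r=cv2.minAreaRect(w); return r,cv2.boxPoints(r)
E
python3 - <<'E'
from meas import *
T=snap('top');S=snap('side')
g=lambda p:p['pixels'].astype(int)
kt=sorted([b for b in blobs(T,g(T).max(2)<45,(192,285,198,216))],key=lambda b:b[1][0])
ks=sorted([b for b in blobs(S,g(S).max(2)<45,(200,300,235,310))],key=lambda b:b[1][0])
for b in kt: print('T',b[0],b[1])
for b in ks: print('S',b[0],b[1])
if len(kt)==len(ks):
    for a,b in zip(kt,ks):
        X=tri([T,S],[a[1],b[1]]);print(X,proj(T,X)-a[1])
P=g(T)
b=max(blobs(T,(P.min(2)>190),(355,386,236,285)),key=lambda b:b[0]);print('block',b[0],b[1],rect(T,b[2],38),ray(T,b[1],38))
# gauge: non-table
w=P[215:255,412:452]; 
for r in range(205,264,6): print(r,[tuple(P[r,c]) [0] for c in range(410,456,2)])
E
```

```text
T 96 [205.  205.7]
T 109 [226.2 206.2]
T 81 [247.5 206.9]
T 90 [269.  207.5]
S 46 [205.9 237. ]
S 203 [216.3 295.7]
S 201 [237.1 277.3]
S 135 [256.2 260.5]
S 110 [274.1 245.2]
block 324 [371.2 262.3] (((433.0758972167969, -131.13681030273438), (87.82310485839844, 30.58470344543457), 0.6897388100624084), array([[ 389. , -116.4],
       [ 389.4, -147. ],
       [ 477.2, -145.9],
       [ 476.8, -115.3]], dtype=float32)) [ 431.9 -130.6   38. ]
205 [np.int64(183), np.int64(183), np.int64(182), np.int64(184), np.int64(184), np.int64(186), np.int64(184), np.int64(181), np.int64(182), np.int64(184), np.int64(190), np.int64(183), np.int64(187), np.int64(178), np.int64(184), np.int64(182), np.int64(184), np.int64(183), np.int64(183), np.int64(184), np.int64(185), np.int64(181), np.int64(186)]
211 [np.int64(182), np.int64(185), np.int64(183), np.int64(189), np.int64(126), np.int64(138), np.int64(74), np.int64(91), np.int64(131), np.int64(180), np.int64(178), np.int64(158), np.int64(137), np.int64(139), np.int64(143), np.int64(155), np.int64(146), np.int64(158), np.int64(180), np.int64(180), np
[... 2130 characters left out ...]
(176)]
253 [np.int64(182), np.int64(183), np.int64(63), np.int64(125), np.int64(89), np.int64(82), np.int64(95), np.int64(137), np.int64(135), np.int64(175), np.int64(212), np.int64(216), np.int64(183), np.int64(181), np.int64(191), np.int64(163), np.int64(216), np.int64(128), np.int64(188), np.int64(182), np.int64(181), np.int64(187), np.int64(178)]
259 [np.int64(173), np.int64(180), np.int64(179), np.int64(183), np.int64(184), np.int64(181), np.int64(187), np.int64(190), np.int64(190), np.int64(174), np.int64(155), np.int64(154), np.int64(131), np.int64(93), np.int64(92), np.int64(114), np.int64(119), np.int64(114), np.int64(189), np.int64(189), np.int64(183), np.int64(185), np.int64(184)]
```

Run:
```python
from meas import *
T=snap('top');S=snap('side')
kt=[[205.,205.7],[226.2,206.2],[247.5,206.9],[269,207.5]];ks=[[216.3,295.7],[237.1,277.3],[256.2,260.5],[274.1,245.2]]
K=[]
for a,b in zip(kt,ks):
    X=tri([T,S],[a,b]);K.append(X);print(X,proj(T,X)-a)
K=np.array(K);d=K[0]-K[3];print('sp',np.diff(K[:,1]),'yaw',np.arctan2(-d[0],d[1]),K.mean(0))
P=T['pixels'].astype(int)
m=(P[:,:,0]<168)|(P[:,:,0]>196)
mm=cv2.morphologyEx(m.astype(np.uint8),cv2.MORPH_CLOSE,np.ones((3,3)))
b=max(blobs(T,mm,(408,458,200,268)),key=lambda b:b[0]);print(b[0],rect(T,b[2],20))
# light interior of the nest
L=(P[:,:,0]>=172)
x=np.zeros_like(L);x[214:252,421:452]=1
b=max(blobs(T,cv2.morphologyEx(((L)&x).astype(np.uint8),cv2.MORPH_OPEN,np.ones((3,3))),(415,455,210,258)),key=lambda b:b[0]);print('nest',b[0],b[1],rect(T,b[2],40),ray(T,b[1],40))
for th in ['seat_top','gauge','block_center']:
    for p in (T,S): print(th,[(round(d['p'],2),np.array(d['point'])) for d in spotter.landmark_of(th,p)[:2]])
i=cv2.cvtColor(T['pixels'],cv2.COLOR_RGB2BGR)[200:268,405:463]
cv2.imwrite('pics/seat.png',cv2.resize(i,None,fx=8,fy=8,interpolation=cv2.INTER_NEAREST))
```

```text
[577.9 303.2  63.9] [0. 0.]
[576.6 247.5  63.8] [-0. -0.]
[574.9 191.7  63.8] [-0.1 -0.1]
[573.1 135.4  63.4] [-0. -0.]
sp [-55.7 -55.8 -56.3] yaw -0.0287377327165363 [575.6 219.5  63.7]
1019 (((507.272216796875, -294.641845703125), (87.33592224121094, 134.6000518798828), 81.34361267089844), array([[ 434.2, -327.7],
       [ 567.2, -347.9],
       [ 580.4, -261.6],
       [ 447.3, -241.3]], dtype=float32))
nest 669 [433.9 233.4] (((507.4860534667969, -297.77178955078125), (52.16978073120117, 102.26670837402344), 80.34191131591797), array([[ 452.7, -314.9],
       [ 553.5, -332.1],
       [ 562.3, -280.6],
       [ 461.5, -263.5]], dtype=float32)) [ 506.9 -296.3   40. ]
seat_top [(0.86, array([ 506.9, -298.3,   38.1]))]
seat_top [(0.58, array([ 502.9, -294. ,   37.8])), (0.37, array([ 428.3, -132.8,   27.5]))]
gauge [(0.63, array([ 508.2, -295.2,   -0.2]))]
gauge [(0.86, array([ 504.2, -292.6,   -2.2]))]
block_center [(0.79, array([ 319.6, -243.4,    7.2])), (0.72, array([ 430.1, -129.7,   26.6]))]
block_center [(0.93, array([ 430.9, -131. ,   26.9])), (0.58, array([ 315.9, -240.6,   10.5]))]
```

View pics/seat.png

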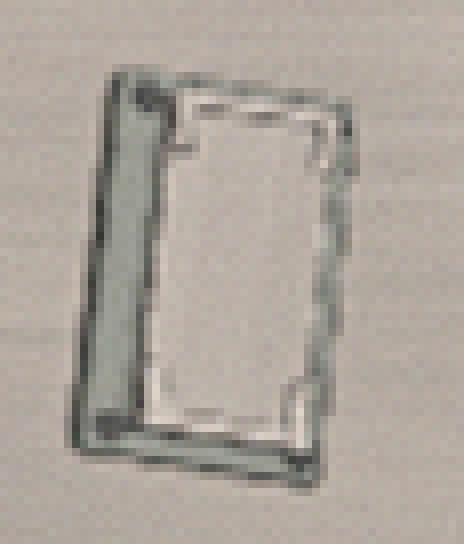

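The nest is empty, with plate corners at about (178,85), (340,112), (305,450) and (143,422) in the crop (8x, offset 405,200).

```bash
cat > go.py <<'E'
from h import *
from scipy.spatial.transform import Rotation as Ro
np.set_printoptions(precision=3,suppress=True)
CY=-0.029; ex=np.array([np.cos(CY),np.sin(CY),0]); ey=np.array([-np.sin(CY),np.cos(CY),0]); ez=np.array([0,0,1.])
C=np.array([573,219.7,67.5]); PUSH=np.sin(np.radians(35))*ex-np.cos(np.radians(35))*ez
KEY={'round':C+84*ey,'square':C+28*ey,'bar':C-84*ey}
RK=np.c_[np.cross(ey,PUSH),ey,PUSH]      # tool y along console y
def down(yaw):  # tool z down, tool y at yaw+90deg, tool x = -(cos,sin)
    y=np.array([-np.sin(yaw),np.cos(yaw),0]); z=-ez; return np.c_[np.cross(y,z),y,z]
def rel(R,tip,L=173.):
    o=readout.get_obs(); R0=np.array(o['ee_rot']); p0=np.array(o['tcp_pos'])
    p=tip-L*R[:,2]; d=R0.T@(p-p0)/10; r=Ro.from_matrix(R0.T@R).as_rotvec()
    print('t',round(o['time'],2),'tcp',p0,'target tcp',p); print('row',np.round(d,2),np.round(r,3),'rows>=',np.ceil(max(np.linalg.norm(d)/6.25,np.linalg.norm(r)/.187)),'F',o['force'],'w',o['width'],'q',o['joint_pos'])
E
python3 - <<'E'
from go import *
from meas import ray
p=snap('top')
c=[(178,85),(340,112),(305,450),(143,422)]
w=np.array([ray(p,(405+(a-4)/8+.0,200+(b-4)/8),42)[:2] for a,b in c]);print(w,w.mean(0),np.linalg.norm(np.diff(w,axis=0),axis=1))
print([np.arctan2(*(w[i]-w[j])[::-1]) for i,j in ((0,3),(1,2))],[np.arctan2(-(w[a]-w[b])[0],(w[a]-w[b])[1]) for a,b in ((0,1),(3,2))])
print(KEY); rel(RK,KEY['round']-40*PUSH)
E
```

```text
[[ 568.4 -279.9]
 [ 559.3 -332.6]
 [ 448.8 -315.2]
 [ 457.8 -263.4]] [ 508.5 -297.8] [ 53.5 111.9  52.6]
[np.float64(-0.14806463196521627), np.float64(-0.1563193088773801)] [np.float64(-0.17113167121847508), np.float64(-0.17222327869535287)]
{'round': array([575.4, 303.7,  67.5]), 'square': array([573.8, 247.7,  67.5]), 'bar': array([570.6, 135.7,  67.5])}
t 1.65 tcp [ 167.6 -471.1  404.7] target tcp [453.3 307.2 242. ]
row [ 53.  -63.8  16.3] [-0.8 -0.2 -2.7] rows>= 15.0 F [-0.2  0.3  0.5] w 0.9971421442427729 q [-1.2  0.2  0.   1.3  0.   1.6]
```

```bash
python3 -m handwheel '[26,-32,0,0,0,-1.4,26,-32,0,0,0,-1.4,26,-32,0,0,0,-1.4,26,-32,0,0,0,-1.4,26,-32,0,0,0,-1.4,26,-32,0,0,0,-1.4,26,-32,0,0,0,-1.4,26,-32,0,0,0,-1.4,26,-32,0,0,0,-1.4]' 0 40
python3 -c "
from go import *
rel(RK,KEY['round']-40*PUSH); rel(RK,KEY['round']-120*PUSH)"
```

```text
time: 2.78
tcp_pos: [305.4, -81.9, 404.9]
ee_rot: [[-0.171, 0.985, 0.0], [0.985, 0.171, -0.0], [-0.0, 0.0, -1.0]]
force: [-0.4, 0.1, -0.6]
width: -0.001
gripper_force: 0.0
t 2.77 tcp [305.365 -81.901 404.861] target tcp [453.315 307.207 241.979]
row [35.82 21.22 16.28] [-0.417 -0.511 -1.324] rows>= 8.0 F [-0.449  0.135 -0.564] w -0.0006893295775856591 q [-0.262 -0.13  -0.392  1.309 -0.     1.137]
t 2.77 tcp [305.365 -81.901 404.861] target tcp [407.448 308.538 307.512]
row [36.73 16.73  9.73] [-0.417 -0.511 -1.324] rows>= 8.0 F [-0.449  0.135 -0.564] w -0.0006893295775856591 q [-0.262 -0.13  -0.392  1.309 -0.     1.137]
```

```bash
python3 -m handwheel '[36.7,16.7,9.7,-0.417,-0.511,-1.324,36.7,16.7,9.7,-0.417,-0.511,-1.324,36.7,16.7,9.7,-0.417,-0.511,-1.324,36.7,16.7,9.7,-0.417,-0.511,-1.324,36.7,16.7,9.7,-0.417,-0.511,-1.324,36.7,16.7,9.7,-0.417,-0.511,-1.324,36.7,16.7,9.7,-0.417,-0.511,-1.324,36.7,16.7,9.7,-0.417,-0.511,-1.324,36.7,16.7,9.7,-0.417,-0.511,-1.324,36.7,16.7,9.7,-0.417,-0.511,-1.324]'
python3 -c "
from go import *
rel(RK,KEY['round']-20*PUSH)"
```

```text
time: 4.03
tcp_pos: [407.7, 306.8, 307.8]
ee_rot: [[-0.82, 0.034, 0.572], [0.029, 0.999, -0.019], [-0.572, 0.001, -0.82]]
force: [-0.1, 0.4, 0.0]
width: 0.001
gripper_force: 0.0
t 4.03 tcp [407.733 306.802 307.84 ] target tcp [464.782 306.875 225.596]
row [ 0.03  0.2  10.01] [-0.003 -0.001 -0.005] rows>= 2.0 F [-0.111  0.375  0.04 ] w 0.0013645399152748276 q [ 0.748  0.176 -0.444  0.491 -0.415  0.684]
```

```bash
python3 -m handwheel '[0,0.2,4,0,0,0,0,0.2,8,0,0,0,0,0.2,10.2,0,0,0,0,0.2,10.2,0,0,0]'
python3 -c "
from go import *
rel(RK,KEY['round'])
T=snap('top');S=snap('side')
r=lambda p,x0,x1,y0,y1:cv2.resize(cv2.cvtColor(p['pixels'],cv2.COLOR_RGB2BGR)[y0:y1,x0:x1],(400,400),interpolation=cv2.INTER_CUBIC)
cv2.imwrite('pics/c2.png',np.hstack([r(T,160,280,140,260),r(S,170,290,220,340)]))"
```

```text
time: 4.53
tcp_pos: [466.4, 306.6, 222.8]
ee_rot: [[-0.821, 0.034, 0.571], [0.027, 0.999, -0.021], [-0.571, -0.001, -0.821]]
force: [-0.4, 0.7, 0.5]
width: -0.001
gripper_force: 0.0
t 4.53 tcp [466.424 306.602 222.808] target tcp [476.249 306.542 209.213]
row [-0.03  0.03  1.68] [-0.004 -0.003 -0.003] rows>= 1.0 F [-0.38   0.686  0.509] w -0.0005965733698079666 q [ 0.668  0.372 -0.449  0.262 -0.378  0.606]
```

View pics/c2.png

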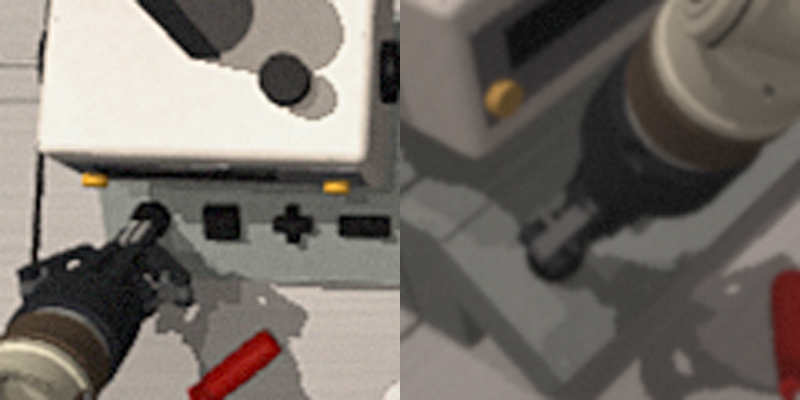

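The fingertips are in line with the round key (tip at crop 150,218 top, 555,250 side) and clear of the head. I'll press in guarded steps.

```bash
cat > g.py <<'E'
import sys
from go import *
o=readout.get_obs(); a=np.array(sys.argv[2:5],float) if len(sys.argv)>2 else PUSH
f=-np.array(o['force'])@a; print('F',round(f,1),'adv',(np.array(o['tcp_pos'])@a).round(1)); sys.exit(0 if f<float(sys.argv[1]) else 1)
E
H="python3 -m handwheel"; q(){ grep -E "nothing"; }
python3 -m handwheel '[0,0,0.7,0,0,0,0,0,1.2,0,0,0,0,0,1.2,0,0,0]' >/dev/null; python3 g.py 2 &&
python3 -m handwheel '[0,0,0.3,0,0,0,0,0,0.3,0,0,0]' >/dev/null && python3 g.py 2 &&
python3 -m handwheel '[0,0,0.2,0,0,0,0,0,0.2,0,0,0]' >/dev/null && python3 g.py 2.5 &&
python3 -m handwheel '[0,0,0.2,0,0,0,0,0,0.2,0,0,0]' >/dev/null && python3 g.py 2.5 &&
python3 -m handwheel '[0,0,0.2,0,0,0,0,0,0.2,0,0,0]' >/dev/null && python3 g.py 2.5 &&
python3 -m handwheel '[0,0,0.2,0,0,0,0,0,0.2,0,0,0]' >/dev/null && python3 g.py 5
```

```text
F -0.3 adv 90.4
F 1.0 adv 93.4
F 3.1 adv 95.3
```

```bash
python3 -m handwheel '[0,0,0.2,0,0,0,0,0,0.2,0,0,0]' >/dev/null && python3 g.py 7 &&
python3 -m handwheel '[0,0,0.1,0,0,0,0,0,0.1,0,0,0]' >/dev/null && python3 g.py 7 &&
python3 -m handwheel '[0,0,0.1,0,0,0,0,0,0.1,0,0,0]' >/dev/null && python3 g.py 7 &&
python3 -m handwheel '[0,0,0.05,0,0,0,0,0,0.05,0,0,0]' >/dev/null && python3 g.py 7 &&
python3 -m handwheel '[0,0,0.05,0,0,0,0,0,0.05,0,0,0]' >/dev/null && python3 g.py 7 &&
python3 -m handwheel '[0,0,0.05,0,0,0,0,0,0.05,0,0,0]' >/dev/null && python3 g.py 7
```

```text
F 3.5 adv 97.3
F 4.8 adv 98.3
F 5.6 adv 99.3
F 10.7 adv 99.4
```

```bash
python3 -m handwheel '[0,0,-2,0,0,0,0,0,-7,0,0,0,0,0,-12,0,0,0,0,0,-15,0,0,0,0,0,-15,0,0,0]' 5.5 40
python3 -c "
from go import *
rel(down(0.01),np.array([431.3,-131,130.]))"
```

```text
time: 7.12
tcp_pos: [392.2, 310.5, 331.4]
ee_rot: [[-0.817, 0.029, 0.576], [0.026, 1.0, -0.015], [-0.576, 0.003, -0.818]]
force: [0.5, 0.2, 0.2]
width: 0.643
gripper_force: 0.0
t 7.12 tcp [392.154 310.507 331.447] target tcp [ 431.3 -131.   303. ]
row [ -2.69 -44.02   5.23] [-0.01   0.613 -0.039] rows>= 8.0 F [0.547 0.173 0.237] w 0.6427254202596573 q [ 0.778  0.131 -0.428  0.557 -0.427  0.708]
```

```bash
python3 -m handwheel '[-2.7,-44,5.2,-0.01,0.613,-0.039,-2.7,-44,5.2,-0.01,0.613,-0.039,-2.7,-44,5.2,-0.01,0.613,-0.039,-2.7,-44,5.2,-0.01,0.613,-0.039,-2.7,-44,5.2,-0.01,0.613,-0.039,-2.7,-44,5.2,-0.01,0.613,-0.039,-2.7,-44,5.2,-0.01,0.613,-0.039,-2.7,-44,5.2,-0.01,0.613,-0.039,-2.7,-44,5.2,-0.01,0.613,-0.039,-2.7,-44,5.2,-0.01,0.613,-0.039]'
python3 -c "
from go import *
rel(down(0.01),np.array([431.3,-131,50.])); rel(down(0.01),np.array([431.3,-131,19.]))
o=snap('side'); print([(round(d['p'],2),np.array(d['point'])) for d in spotter.landmark_of('block_center',o)[:3]])"
```

```text
time: 8.38
tcp_pos: [430.7, -130.2, 301.7]
ee_rot: [[-1.0, -0.011, -0.004], [-0.011, 1.0, -0.001], [0.004, -0.001, -1.0]]
force: [0.0, 0.3, -0.6]
width: 0.643
gripper_force: 0.0
t 8.38 tcp [ 430.713 -130.231  301.708] target tcp [ 431.3 -131.   223. ]
row [-0.09 -0.07  7.87] [-0.001 -0.004  0.001] rows>= 2.0 F [ 0.04   0.297 -0.619] w 0.6433761978859777 q [-0.293  0.22  -0.303  1.051 -0.003 -0.304]
t 8.38 tcp [ 430.713 -130.231  301.708] target tcp [ 431.3 -131.   192. ]
row [-0.1  -0.06 10.97] [-0.001 -0.004  0.001] rows>= 2.0 F [ 0.04   0.297 -0.619] w 0.6433761978859777 q [-0.293  0.22  -0.303  1.051 -0.003 -0.304]
[(0.95, array([ 317.4, -240.4,   11.9])), (0.72, array([ 434.7, -132. ,   28.2])), (0.69, array([ 687.7, -136. ,   -3.5]))]
```

```bash
python3 -m handwheel '[-0.1,-0.07,5,0,-0.004,0,-0.1,-0.07,8,0,-0.004,0,-0.1,-0.07,9.5,0,-0.004,0,-0.1,-0.07,9.5,0,-0.004,0]' && python3 g.py 3 0 0 -1 &&
python3 -m handwheel '[0,0,0.7,0,0,0,0,0,1.4,0,0,0,0,0,1.4,0,0,0]' && python3 g.py 3 0 0 -1 &&
python3 -m handwheel '[0,0,0,0,0,0,0,0,0,0,0,0,0,0,0,0,0,0,0,0,0,0,0,0,0,0,0,0,0,0]' 2.5 40
```

```text
time: 8.98
tcp_pos: [431.1, -130.9, 206.5]
ee_rot: [[-1.0, -0.012, -0.001], [-0.012, 1.0, -0.001], [0.001, -0.001, -1.0]]
force: [-0.5, -0.1, -0.0]
width: 0.642
gripper_force: 0.0
F -0.0 adv -206.5
time: 9.35
tcp_pos: [431.5, -132.1, 193.2]
ee_rot: [[-1.0, -0.01, 0.001], [-0.01, 1.0, -0.002], [-0.001, -0.002, -1.0]]
force: [-0.3, 0.2, -0.6]
width: 0.644
gripper_force: 0.0
F -0.6 adv -193.2
time: 9.98
tcp_pos: [432.0, -132.4, 193.8]
ee_rot: [[-1.0, -0.009, 0.002], [-0.009, 1.0, -0.003], [-0.002, -0.003, -1.0]]
force: [0.4, -0.5, 6.4]
width: 0.363
gripper_force: 41.8
```

```bash
python3 -m handwheel '[0,0,-1,0,0,0,0,0,-4,0,0,0,0,0,-9,0,0,0,0,0,-9,0,0,0]'
python3 -c "
from go import *
rel(down(-0.16),np.array([508.,-297.8,285.8]),0)
T=snap('top','lift.png');S=snap('side')
for p in (T,S): print([(round(d['p'],2),np.array(d['point'])) for d in spotter.landmark_of('block_center',p)[:3]])"
```

```text
time: 10.48
tcp_pos: [433.0, -132.5, 286.9]
ee_rot: [[-1.0, -0.009, 0.009], [-0.009, 1.0, -0.004], [-0.009, -0.005, -1.0]]
force: [0.8, -0.5, -1.8]
width: 0.361
gripper_force: 41.0
t 10.47 tcp [ 433.015 -132.469  286.911] target tcp [ 508.  -297.8  285.8]
row [ -7.34 -16.6    0.25] [-0.004  0.009  0.169] rows>= 3.0 F [ 0.839 -0.499 -1.779] w 0.36143662838287616 q [-0.296  0.236 -0.327  0.999 -0.002 -0.306]
[]
[(0.76, array([ 318.4, -241.9,    9.5])), (0.68, array([ 427.5, -133.1,  120.7]))]
```

```bash
python3 -m handwheel '[-2.5,-5.5,0.1,0,0.005,0.06,-5,-11,0.2,0,0.009,0.12,-7.34,-16.6,0.25,-0.004,0.009,0.169,-7.34,-16.6,0.25,-0.004,0.009,0.169,-7.34,-16.6,0.25,-0.004,0.009,0.169]'
python3 -c "
from go import *
rel(down(-0.16),np.array([508.,-297.8,229]),0)"
```

```text
time: 11.3
tcp_pos: [505.6, -297.1, 278.9]
ee_rot: [[-0.987, 0.16, -0.012], [0.16, 0.987, 0.005], [0.012, 0.003, -1.0]]
force: [-0.1, -0.7, -2.3]
width: 0.364
gripper_force: 41.0
t 11.3 tcp [ 505.564 -297.076  278.919] target tcp [ 508.  -297.8  229. ]
row [-0.31 -0.05  4.99] [ 0.003 -0.012 -0.   ] rows>= 1.0 F [-0.101 -0.738 -2.263] w 0.3640651894596852 q [-0.531  0.494  0.04   1.129 -0.001 -0.371]
```

```bash
python3 -m handwheel '[-0.2,-0.05,2.5,0,-0.012,0,-0.3,-0.05,4.9,0,-0.012,0,-0.3,-0.05,4.9,0,-0.012,0]'
python3 -c "
from go import *
rel(down(-0.16),np.array([508.,-297.8,216]),0)
T=snap('top');S=snap('side')
for p in (T,S): print([(round(d['p'],2),np.array(d['point'])) for d in spotter.landmark_of('block_center',p)[:3]])
r=lambda p,x0,x1,y0,y1:cv2.resize(cv2.cvtColor(p['pixels'],cv2.COLOR_RGB2BGR)[y0:y1,x0:x1],(400,400),interpolation=cv2.INTER_CUBIC)
cv2.imwrite('pics/c3.png',np.hstack([r(T,385,465,190,270),r(S,350,430,135,215)]))"
```

```text
time: 11.68
tcp_pos: [507.4, -296.0, 229.9]
ee_rot: [[-0.988, 0.157, -0.001], [0.157, 0.988, 0.004], [0.002, 0.004, -1.0]]
force: [-1.0, 1.3, -2.0]
width: 0.365
gripper_force: 40.9
t 11.68 tcp [ 507.368 -296.007  229.912] target tcp [ 508.  -297.8  216. ]
row [-0.09 -0.17  1.39] [ 0.004 -0.002  0.002] rows>= 1.0 F [-1.005  1.256 -2.018] w 0.3649625309615897 q [-0.529  0.539 -0.025  1.01   0.003 -0.371]
[(0.75, array([ 320. , -242. ,    4.7])), (0.74, array([ 503. , -292.4,   60.9]))]
[(0.72, array([ 314.6, -241.1,   12.1])), (0.69, array([ 505.8, -295.5,   66.7]))]
```

View pics/c3.png

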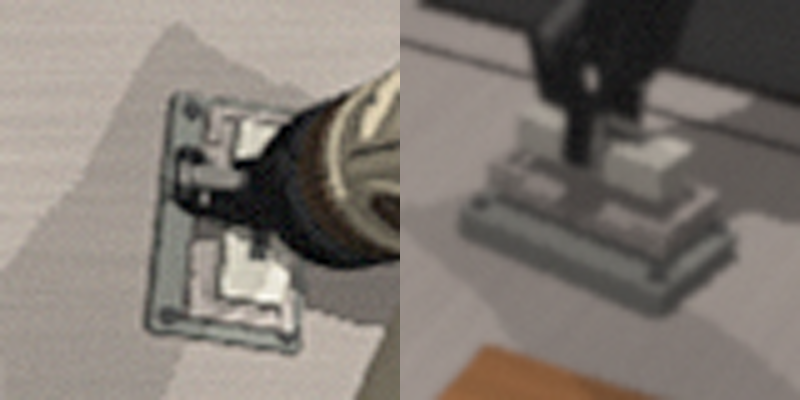

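```bash
python3 -c "
from go import *
T=snap('top')
u=np.array([np.cos(.16),-np.sin(.16)]);v=np.array([np.sin(.16),np.cos(.16)])
c0=np.array([508.,-297.8])
f=lambda a,b,z:(ray(T,(385+a/5-.4,190+b/5-.4),z)[:2]-c0)
for n,a,b,z in (('BL',222,294,74),('BR',286,303,74),('TL',240,118,74),('seatBL',188,312,40),('seatBR',296,330,40)):
    w=f(a,b,z);print(n,'along',w@u,'across',w@v)
"
```

```text
BL along -45.42293643731866 across 18.672339672667793
BR along -44.81017478415703 across -13.442908092561751
TL along 45.02847608909373 across 19.658134750872453
seatBL along -54.34057278414559 across 25.981988822105215
seatBR along -54.687435282059496 across -30.203921865345496
```

```bash
python3 -m handwheel '[0,-0.28,0,0,0,0,0,-0.28,0.4,0,0,0,0,-0.28,0.8,0,0,0,0,-0.28,0.8,0,0,0]' && python3 g.py 0.5 0 0 -1 &&
python3 -m handwheel '[0,0,0.2,0,0,0,0,0,0.2,0,0,0]' >/dev/null && python3 g.py 0.5 0 0 -1 &&
python3 -m handwheel '[0,0,0.1,0,0,0,0,0,0.1,0,0,0]' >/dev/null && python3 g.py 0.5 0 0 -1 &&
python3 -m handwheel '[0,0,0.1,0,0,0,0,0,0.1,0,0,0]' >/dev/null && python3 g.py 0.5 0 0 -1 &&
python3 -m handwheel '[0,0,0.1,0,0,0,0,0,0.1,0,0,0]' >/dev/null && python3 g.py 0.5 0 0 -1 &&
python3 -m handwheel '[0,0,0.1,0,0,0,0,0,0.1,0,0,0]' >/dev/null && python3 g.py 0.5 0 0 -1 &&
python3 -m handwheel '[0,0,0.1,0,0,0,0,0,0.1,0,0,0]' >/dev/null && python3 g.py 0.5 0 0 -1 ; python3 -c "
from go import *
rel(down(-0.16),np.array([508.,-297.8,216]),0)"
```

```text
time: 12.42
tcp_pos: [508.3, -300.8, 223.6]
ee_rot: [[-0.987, 0.159, 0.003], [0.159, 0.987, 0.001], [-0.003, 0.002, -1.0]]
force: [-0.0, 0.2, -1.7]
width: 0.364
gripper_force: 41.0
F -1.7 adv -223.6
F -1.7 adv -222.1
F -1.7 adv -221.3
F -1.7 adv -220.3
F -1.6 adv -219.2
F -1.9 adv -218.2
F -1.9 adv -217.2
t 13.93 tcp [ 508.571 -300.94   217.222] target tcp [ 508.  -297.8  216. ]
row [0.11 0.3  0.12] [0.001 0.004 0.   ] rows>= 1.0 F [ 0.231 -0.609 -1.905] w 0.3641144043182857 q [-0.535  0.556 -0.034  0.978  0.003 -0.375]
```

```bash
python3 -m handwheel '[0,0.15,0,0,0,0,0,0.15,0,0,0,0]' >/dev/null && python3 g.py 0 0 0 -1 &&
python3 -m handwheel '[0,0,0.1,0,0,0,0,0,0.1,0,0,0]' >/dev/null && python3 g.py 0 0 0 -1 &&
python3 -m handwheel '[0,0,0.1,0,0,0,0,0,0.1,0,0,0]' >/dev/null && python3 g.py 0 0 0 -1 &&
python3 -m handwheel '[0,0,0.1,0,0,0,0,0,0.1,0,0,0]' >/dev/null && python3 g.py 0 0 0 -1 &&
python3 -m handwheel '[0,0,0.1,0,0,0,0,0,0.1,0,0,0]' >/dev/null && python3 g.py 0 0 0 -1 &&
python3 -m handwheel '[0,0,0.1,0,0,0,0,0,0.1,0,0,0]' >/dev/null && python3 g.py 0 0 0 -1 ; python3 -c "
from go import *
rel(down(-0.16),np.array([508.,-297.8,216]),0)
S=snap('side');T=snap('top')
r=lambda p,x0,x1,y0,y1:cv2.resize(cv2.cvtColor(p['pixels'],cv2.COLOR_RGB2BGR)[y0:y1,x0:x1],(400,400),interpolation=cv2.INTER_CUBIC)
cv2.imwrite('pics/c4.png',np.hstack([r(T,385,465,190,270),r(S,350,430,135,215)]))"
```

```text
F -0.9 adv -217.4
F -2.5 adv -216.2
F 1.4 adv -215.7
t 14.68 tcp [ 508.883 -299.475  215.655] target tcp [ 508.  -297.8  216. ]
row [ 0.11  0.15 -0.03] [0.001 0.005 0.   ] rows>= 1.0 F [-0.638  0.806  1.384] w 0.3678597668374207 q [-0.533  0.557 -0.037  0.973  0.003 -0.373]
```

View pics/c4.png

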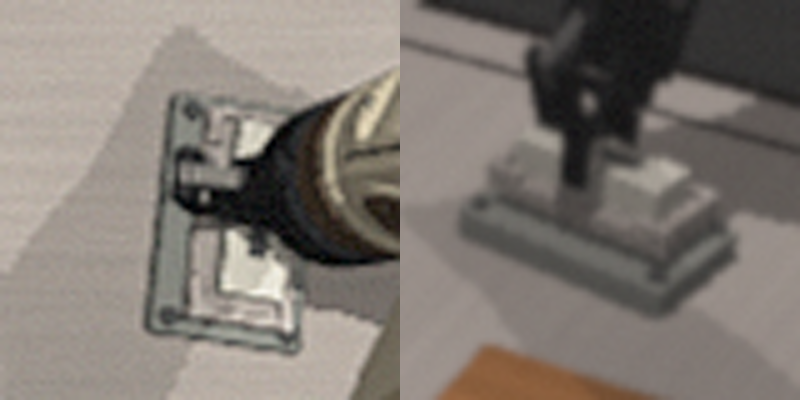

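The block sits in the nest at the expected height (contact at tcp z 215.7, so its underside is at about 40 mm). I'll release it.

```bash
python3 -m handwheel '[0,0,0,0,0,0,0,0,0,0,0,0,0,0,0,0,0,0,0,0,0,0,0,0]' 5 40 &&
python3 -m handwheel '[0,0,-1,0,0,0,0,0,-3,0,0,0,0,0,-6,0,0,0,0,0,-6,0,0,0]' &&
python3 -m handwheel '[0,0,0,0,0,0,0,0,0,0,0,0,0,0,0,0,0,0,0,0,0,0,0,0]' 0 40
python3 -c "
from meas import *
from go import *
rel(down(-0.16),np.array([508.,-297.8,64]))
T=snap('top');S=snap('side')
for p in (T,S): print([(round(d['p'],2),np.array(d['point'])) for d in spotter.landmark_of('block_center',p)[:3]],[(round(d['p'],2),np.array(d['point'])) for d in spotter.landmark_of('seat_top',p)[:1]])
r=lambda p,x0,x1,y0,y1:cv2.resize(cv2.cvtColor(p['pixels'],cv2.COLOR_RGB2BGR)[y0:y1,x0:x1],(400,400),interpolation=cv2.INTER_CUBIC)
cv2.imwrite('pics/c5.png',np.hstack([r(T,385,465,190,270),r(S,350,430,135,215)]))"
```

```text
time: 15.28
tcp_pos: [508.9, -299.5, 215.3]
ee_rot: [[-0.987, 0.159, 0.005], [0.159, 0.987, 0.0], [-0.004, 0.001, -1.0]]
force: [-0.2, 0.2, 0.6]
width: 0.583
gripper_force: 0.0
time: 15.78
tcp_pos: [509.7, -300.2, 278.8]
ee_rot: [[-0.987, 0.159, 0.01], [0.159, 0.987, -0.003], [-0.011, -0.001, -1.0]]
force: [1.0, 0.0, -0.3]
width: 0.588
gripper_force: 0.0
time: 16.27
tcp_pos: [508.5, -299.5, 274.7]
ee_rot: [[-0.987, 0.159, 0.004], [0.159, 0.987, 0.001], [-0.003, 0.002, -1.0]]
force: [-0.8, 0.3, 1.0]
width: 0.001
gripper_force: 0.0
t 16.27 tcp [ 508.479 -299.451  274.729] target tcp [ 508.  -297.8  237. ]
row [0.09 0.15 3.77] [0.002 0.003 0.   ] rows>= 1.0 F [-0.845  0.281  0.955] w 0.0009217959226642916 q [-0.533  0.498  0.035  1.105  0.003 -0.373]
[(0.85, array([ 505.9, -298.2,   49.8])), (0.62, array([ 321.2, -240.8,    6.1]))] [(0.71, array([ 504.5, -297.3,   41.8]))]
[(0.88, array([ 509.3, -298.3,   49.3])), (0.6, array([ 311.6, -242. ,   14.6]))] [(0.74, array([ 503.4, -294.5,   37.6]))]
```

View pics/c5.png

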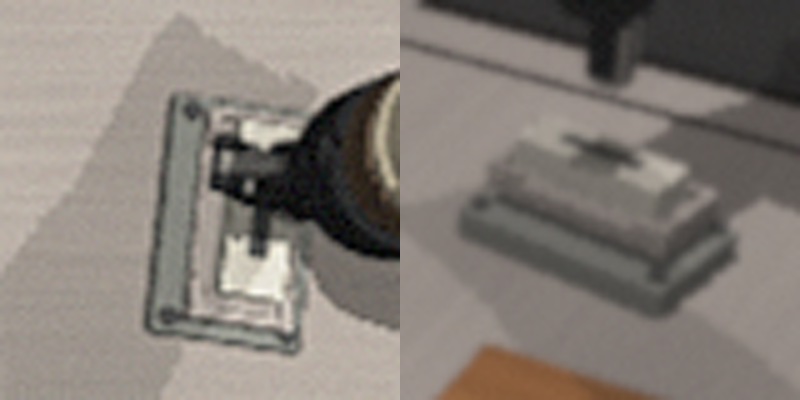

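The block lies level in the nest and is released. Now the push-down.

```bash
python3 -m handwheel '[0,0.12,2,0,0,0,0,0.12,3.6,0,0,0,0,0.12,3.6,0,0,0]' >/dev/null&& python3 g.py 3 0 0 -1 &&
python3 -m handwheel '[0,0,0.3,0,0,0,0,0,0.3,0,0,0]' >/dev/null && python3 g.py 9 0 0 -1 &&
python3 -m handwheel '[0,0,0.2,0,0,0,0,0,0.2,0,0,0]' >/dev/null && python3 g.py 9 0 0 -1 &&
python3 -m handwheel '[0,0,0.2,0,0,0,0,0,0.2,0,0,0]' >/dev/null && python3 g.py 9 0 0 -1 &&
python3 -m handwheel '[0,0,0.2,0,0,0,0,0,0.2,0,0,0]' >/dev/null && python3 g.py 9 0 0 -1 &&
python3 -m handwheel '[0,0,0.1,0,0,0,0,0,0.1,0,0,0]' >/dev/null && python3 g.py 9 0 0 -1 &&
python3 -m handwheel '[0,0,0.1,0,0,0,0,0,0.1,0,0,0]' >/dev/null && python3 g.py 9 0 0 -1 &&
python3 -m handwheel '[0,0,0.1,0,0,0,0,0,0.1,0,0,0]' >/dev/null && python3 g.py 9 0 0 -1 &&
python3 -m handwheel '[0,0,0.1,0,0,0,0,0,0.1,0,0,0]' >/dev/null && python3 g.py 9 0 0 -1
```

```text
F -0.3 adv -237.5
F 0.4 adv -236.7
F 0.0 adv -234.5
F 2.1 adv -232.5
F 2.6 adv -230.6
F 4.4 adv -229.5
F 5.1 adv -228.5
F 4.8 adv -227.5
F 9.9 adv -227.5
```

The stop has been reached: travel halted at 6 mm with the force jumping to 9.9 N. Retreat and go to the bar key.

```bash
python3 -m handwheel '[0,0,-1,0,0,0,0,0,-4,0,0,0,0,0,-9,0,0,0,0,0,-12,0,0,0,0,0,-12,0,0,0]'
python3 -c "
from go import *
rel(RK,KEY['bar']-100*PUSH)"
```

```text
time: 19.58
tcp_pos: [508.9, -298.6, 348.9]
ee_rot: [[-0.987, 0.159, 0.008], [0.159, 0.987, -0.002], [-0.009, -0.0, -1.0]]
force: [0.5, -0.4, 0.3]
width: -0.002
gripper_force: 0.0
t 19.57 tcp [ 508.944 -298.584  348.854] target tcp [414.044 140.276 291.129]
row [16.39 41.82  5.62] [-0.041 -0.601 -0.126] rows>= 8.0 F [ 0.527 -0.425  0.343] w -0.0015624530690656621 q [-0.531  0.443  0.148  1.268  0.003 -0.372]
```

```bash
python3 -m handwheel '[16.4,41.8,5.6,-0.041,-0.601,-0.126,16.4,41.8,5.6,-0.041,-0.601,-0.126,16.4,41.8,5.6,-0.041,-0.601,-0.126,16.4,41.8,5.6,-0.041,-0.601,-0.126,16.4,41.8,5.6,-0.041,-0.601,-0.126,16.4,41.8,5.6,-0.041,-0.601,-0.126,16.4,41.8,5.6,-0.041,-0.601,-0.126,16.4,41.8,5.6,-0.041,-0.601,-0.126,16.4,41.8,5.6,-0.041,-0.601,-0.126,16.4,41.8,5.6,-0.041,-0.601,-0.126]'
python3 -c "
from go import *
rel(RK,KEY['bar']-17*PUSH)"; python3 g.py 5
```

```text
time: 20.82
tcp_pos: [412.9, 139.7, 289.1]
ee_rot: [[-0.822, 0.03, 0.568], [0.025, 1.0, -0.016], [-0.568, 0.001, -0.823]]
force: [0.4, 0.1, 0.4]
width: -0.0
gripper_force: 0.0
t 20.82 tcp [412.853 139.748 289.117] target tcp [461.631 138.895 223.139]
row [-0.26  0.05  8.2 ] [ 0.    -0.006 -0.001] rows>= 2.0 F [0.395 0.125 0.369] w -0.0001709142948897992 q [ 0.396  0.028 -0.692  0.29  -0.236  0.358]
F 0.1 adv -2.5
```

```bash
python3 -m handwheel '[-0.2,0.05,4,0,-0.006,0,-0.2,0.05,8,0,-0.006,0,-0.2,0.05,8.1,0,-0.006,0,-0.2,0.05,8.1,0,-0.006,0]' 
python3 -c "
from go import *
rel(RK,KEY['bar'])
T=snap('top');S=snap('side')
r=lambda p,x0,x1,y0,y1:cv2.resize(cv2.cvtColor(p['pixels'],cv2.COLOR_RGB2BGR)[y0:y1,x0:x1],(400,400),interpolation=cv2.INTER_CUBIC)
cv2.imwrite('pics/c6.png',np.hstack([r(T,200,320,150,270),r(S,220,340,190,310)]))"
```

```text
time: 21.32
tcp_pos: [461.0, 138.6, 224.8]
ee_rot: [[-0.818, 0.031, 0.574], [0.027, 1.0, -0.016], [-0.574, 0.002, -0.819]]
force: [1.3, 0.5, 0.2]
width: 0.002
gripper_force: 0.0
t 21.32 tcp [460.999 138.607 224.767] target tcp [471.377 138.613 209.213]
row [0.04 0.03 1.87] [ 0.     0.001 -0.003] rows>= 1.0 F [1.257 0.55  0.177] w 0.0019874932212343033 q [ 0.349  0.226 -0.689  0.078 -0.213  0.318]
```

View pics/c6.png

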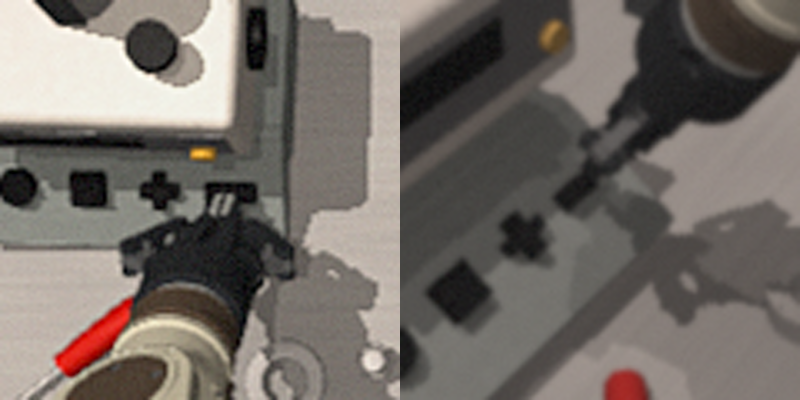

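The tip (crop 222,195) is over the bar key, a cross-key's gap away from the cross. Pressing.

```bash
python3 -m handwheel '[0,0,0.7,0,0,0,0,0,1.4,0,0,0,0,0,1.4,0,0,0]' >/dev/null; python3 g.py 3 &&
python3 -m handwheel '[0,0,0.3,0,0,0,0,0,0.3,0,0,0]' >/dev/null && python3 g.py 7.5 &&
python3 -m handwheel '[0,0,0.2,0,0,0,0,0,0.2,0,0,0]' >/dev/null && python3 g.py 7.5 &&
python3 -m handwheel '[0,0,0.2,0,0,0,0,0,0.2,0,0,0]' >/dev/null && python3 g.py 7.5 &&
python3 -m handwheel '[0,0,0.1,0,0,0,0,0,0.1,0,0,0]' >/dev/null && python3 g.py 7.5 &&
python3 -m handwheel '[0,0,0.1,0,0,0,0,0,0.1,0,0,0]' >/dev/null && python3 g.py 7.5 &&
python3 -m handwheel '[0,0,0.1,0,0,0,0,0,0.1,0,0,0]' >/dev/null && python3 g.py 7.5 &&
python3 -m handwheel '[0,0,0.1,0,0,0,0,0,0.1,0,0,0]' >/dev/null && python3 g.py 7.5 &&
python3 -m handwheel '[0,0,0.1,0,0,0,0,0,0.1,0,0,0]' >/dev/null && python3 g.py 7.5
```

```text
F 0.0 adv 92.2
F 3.0 adv 95.0
F 3.5 adv 97.0
F 5.3 adv 99.0
F 14.5 adv 99.3
```

```bash
python3 -m handwheel '[0,0,-1,0,0,0,0,0,-4,0,0,0,0,0,-7,0,0,0,0,5.6,-7,0,0,0,0,11.2,-7,0,0,0,0,11.2,-7,0,0,0,0,11.2,-7,0,0,0]' 
python3 -c "
from go import *
rel(RK,KEY['square']-17*PUSH)"
```

```text
time: 23.68
tcp_pos: [436.4, 252.2, 263.8]
ee_rot: [[-0.818, 0.029, 0.574], [0.024, 1.0, -0.015], [-0.574, 0.001, -0.819]]
force: [-1.0, -0.2, 0.1]
width: -0.005
gripper_force: 0.0
t 23.68 tcp [436.432 252.213 263.811] target tcp [464.878 250.848 223.139]
row [ 0.   -0.06  4.96] [ 0.001  0.001 -0.   ] rows>= 1.0 F [-0.991 -0.224  0.058] w -0.004510683711276664 q [ 0.613  0.212 -0.55   0.296 -0.35   0.549]
```

```bash
python3 -m handwheel '[0,-0.06,3,0,0,0,0,-0.06,4.9,0,0,0,0,-0.06,4.9,0,0,0,0,-0.06,4.9,0,0,0]' && python3 g.py 3 &&
python3 -m handwheel '[0,0,0.7,0,0,0,0,0,1.4,0,0,0,0,0,1.4,0,0,0]' && python3 g.py 3 &&
python3 -m handwheel '[0,0,0.3,0,0,0,0,0,0.3,0,0,0]' >/dev/null && python3 g.py 7.5 &&
python3 -m handwheel '[0,0,0.2,0,0,0,0,0,0.2,0,0,0]' >/dev/null && python3 g.py 7.5 &&
python3 -m handwheel '[0,0,0.2,0,0,0,0,0,0.2,0,0,0]' >/dev/null && python3 g.py 7.5 &&
python3 -m handwheel '[0,0,0.1,0,0,0,0,0,0.1,0,0,0]' >/dev/null && python3 g.py 7.5 &&
python3 -m handwheel '[0,0,0.1,0,0,0,0,0,0.1,0,0,0]' >/dev/null && python3 g.py 7.5 &&
python3 -m handwheel '[0,0,0.1,0,0,0,0,0,0.1,0,0,0]' >/dev/null && python3 g.py 7.5 &&
python3 -m handwheel '[0,0,0.1,0,0,0,0,0,0.1,0,0,0]' >/dev/null && python3 g.py 7.5 &&
python3 -m handwheel '[0,0,0.1,0,0,0,0,0,0.1,0,0,0]' >/dev/null && python3 g.py 7.5
```

```text
time: 24.18
tcp_pos: [464.8, 250.0, 224.3]
ee_rot: [[-0.818, 0.031, 0.574], [0.026, 1.0, -0.016], [-0.575, 0.002, -0.818]]
force: [-0.0, -0.7, 0.5]
width: 0.002
gripper_force: 0.0
F 0.4 adv 78.6
time: 24.55
tcp_pos: [473.2, 250.9, 212.5]
ee_rot: [[-0.818, 0.029, 0.575], [0.025, 1.0, -0.015], [-0.575, 0.002, -0.818]]
force: [0.7, 0.1, -0.3]
width: -0.0
gripper_force: 0.0
F -0.6 adv 93.0
F 3.0 adv 95.8
F 3.5 adv 97.7
F 9.9 adv 99.3
```

```bash
python3 -m handwheel '[0,0,-1,0,0,0,0,0,-5,0,0,0,0,0,-10,0,0,0,0,0,-15,0,0,0,0,0,-15,0,0,0,0,0,-15,0,0,0]' 
python3 -c "
from go import *
T=snap('top','end.png');S=snap('side')
for p in (T,S): print([(round(d['p'],2),np.array(d['point'])) for d in spotter.landmark_of('block_center',p)[:2]])"
```

```text
time: 26.05
tcp_pos: [390.5, 252.9, 329.5]
ee_rot: [[-0.818, 0.029, 0.575], [0.025, 1.0, -0.014], [-0.575, 0.003, -0.818]]
force: [-0.5, -0.1, 0.1]
width: -0.003
gripper_force: 0.0
[(0.82, array([ 506.4, -296.7,   48.3])), (0.8, array([ 319.1, -246.8,    7.1]))]
[(0.66, array([ 314. , -243.4,   13.5])), (0.53, array([ 445.4, -130.7,   -1.8]))]
```

View pics/end.png

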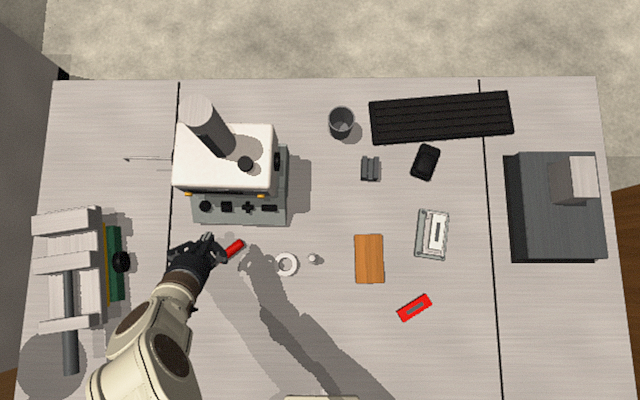

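The block lies in the nest at (435,234), the rest at (369,259) is empty, and everything else is where it was. The arm touches nothing.

```bash
python3 -c "
from bench import robot
print(robot.hand_in())"
```

```text
the job is handed in; nothing more can be done
None
```

I handed the job in at about 26 s. Zero was pressed with the seat empty, the block was laid in the nest, released and pushed to the stop, then measure and store were each pressed fully in; the block is still in the nest, the cross key was not pressed, and the last picture shows nothing else moved.

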